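Lock the board holder with its linch pin

TASK

The sprung arm of the board holder has to be locked down on its post: pick up the linch pin that lies on the bench and push it through the cross hole of the post, on the side with the little saddle, over the sprung tongue, until its head is fully home against the post; then flip its sprung ring over the post so that it snaps shut over the pin's end. Push only as hard as needed (never with more than about 30 N) and leave the jar, the battery and the marker where they are.

Things in the scene. Friction and masses are not known exactly. Their poses are not given: they have to be found in the camera images.
- stand: Board holder, bolted down: grey round base (96 mm wide), aluminium post 24x24 mm, top 113 mm up, slotted. Origin: base centre on bench. x = way the pin goes in, level; z up. A steel arm with a small board sticks out low to -y. A saddle 12 mm wide, 10.5 mm under the hole's line, juts from the post's -x face (from 12 to 36 mm). The post turns freely up to 4 degrees either way on the base.
- hole (a point): Centre of the cross hole, on the post's axis, 95 mm over the bench, axes as the stand. Hole: 9 mm, through, along the post's x (off the stand's x by the post's play), mouths at x = -12 and +12 mm. In the slot (x -3 to 3) a tongue sprung up with 11 N covers its lowest 2 mm; the nose must wedge it down, then the pin slides on, rubbing, till its head meets the post (10 to 25 N push).
- pin: Steel linch pin, level on the bench: square head 36x18x18 mm (x -21 to 15), then shank 8 mm thick to x = 52, its last 9 mm tapering to 3 mm. Origin: under the head where to grip it across y (fingers fit between ring and head front), the pin's line is 9 mm higher. x toward the tip, z up (saddle side down). About 0.1 kg. Home: head front at the post, origin 27 mm before the hole, ring on top.
- pin_tip (a point): End of the pin's shank, on its line, 52 mm in x from the pin's origin; axes as the pin. At home it is 25 mm past the hole's centre and 13 mm out of the post.
- ring (a joint): Angle of the ring on the pin. 0 = open, leaning up and back from the head; 0.83 = upright; 2.4 = shut, level round the post. Over-centre spring: below 2.0 rad it pushes back open (at the bar: 1 N at 0, about 2.5 N at 0.8), beyond 2.0 it snaps on and stays shut.
- ring_bar (a point): Middle of the ring's cross bar. The ring is a long loop of 5 mm steel wire, 38 mm wide, hinged across the rear of the head (x = -18 mm, z = 9 mm in the pin's frame); the bar is 76 mm from the hinge. Shut, the bar lies 6 mm beyond the tip, at the height of the pin's line, and the loop goes round the post with 4 mm each side.
- screw_jar: Round jar with a lid, 53 mm wide, 42 mm tall, origin under its centre. Bystander.
- battery: Block battery 18x26x48 mm, standing, origin under its centre. Bystander.
- marker: Marker pen 13x135x14 mm lying along its y, origin under its centre. Bystander.

How it is judged:
By the outcome, as a careful person would: the job done as asked, in the order asked, and still so for the second after the job is handed in, with the robot touching nothing.
It also fails if it takes over 64 s, if anything falls off the work surface, if the arm or the gripper's body presses on something with over 40 N, if the wrist force passes 120 N, or if a joint passes its speed limit or range.

ROBOT

A 6-joint arm with a two-finger parallel gripper is mounted at the origin on a cart in front of the work surface, level with it; the furniture and walls round the work are solid. World frame = base frame: x ahead of the robot, y to its left, z up, the work surface at z = 0. Lengths are in m, angles in rad, forces in N, time in s.
With the tool pointing down it reaches from about 0.35 to 0.975 m from the base axis. Payload 7.1 kg.
Tool frame: the origin (TCP) lies midway between the tips of the shut fingers; the grasp point (between the pads) lies 19 mm behind it; z points along the fingers, y is the line along which they close (so a half turn about z gives the same grasp; the last joint's range is limited). The gripper opens to 88 mm and grips with 3 to 60 N. Pads are 20 mm wide; open, the fingers measure 115 mm over their backs; the gripper's body (75 mm by 178 mm) begins 61 mm behind the grasp point.
Start: joints at [1.23, 0.423, 1.63, -0, 1.089, -0.019], TCP at [0.198, 0.593, 0.223] pointing down, gripper open.
Joint ranges: [-3, 3], [-0.9, 2.11], [0.09, 2.58], [-1.31, 4.45], [0.11, 2.69], [-2.54, 2.54]. Speed limits (rad/s): [2.39, 2.39, 3.01, 3.14, 3.14, 3.14].

INTERFACE

Orientations are given as a unit quaternion [w, x, y, z].
In Python, from cell import observe, camera, camera_model, job_done gives the robot as it stands.
- The arm moves only by the shell command python3 -m crank 'ROWS' [FORCE]. ROWS is one flat JSON list of numbers that holds 1 to 5 rows one after another, with no inner brackets; each row has 7 numbers: the finger opening in m, then dx, dy, dz in a scale on which 1.0 is 0.5 m, then a rotation vector rx, ry, rz in fractions of the full range, 1 being 45 degrees; each row is the pose to reach, as a shift and turn from the pose commanded when the command began, along the tool's axes at that moment; what a row does not reach only later rows make up. A row lasts 1/12 s, in which the tool goes at most 0.0417 m and 0.125 rad, less where a joint would pass 70% of its speed; a pose out of reach is approached as far as the arm can. The fingers move at their own pace and stop on an object; FORCE is the grip in N (left out, the last holds). Time passes only in rows, so rows that do not move let the fingers close. It prints the time, the measured TCP pose, the force, the opening and the grip force at its end. No shift or turn number may pass 1 either way. Input that does not fit is refused with a message, and nothing moves.
- observe(): the state, without advancing time (a new reading comes with each control period).
- camera(name): name is "scene" or "top" or "wrist"; returns the picture (420x560x3 uint8, red, green, blue); there is no depth.
- camera_model(name): a dict with "intrinsics" (3x3 intrinsics, pixels), "view" (4x4, takes a point from world to camera coordinates). Camera axes: x right, y up, looking along -z (the intrinsics and any distortion apply to the point x, -y, -z); pixel columns grow to the right and rows downward; lengths in m; the calibration is good to about 2 mm. A picture is of the moment at which its call begins: read the wrist's pose just before it. camera_model takes no time and is no camera call; for the wrist camera it gives the pose at the moment of the call.
- job_done(): hands the job in; it is judged then, once.
The state is a dict: "clock": time; "joints": joint angles; "joint_vel": joint speeds; "effort": joint torques, N m; "position": TCP position; "ee_rot": TCP orientation; "contact_force": force on the tool from outside, world axes, zero at the start; "ft_torque": the same for the moment, N m; "grip_width": finger opening in m; "gripper_force": force on a finger pad.
Only numpy, scipy, OpenCV 4.12 (cv2) and the standard library are available. Lean on these libraries where they do the work, as an engineer would, in place of code of your own. Each camera call takes 0.05 s, during which the arm holds its last target. There are 200 camera calls.

## Working session

There is one attempt and no reset: what is moved stays moved. The work goes in short steps, Python scripts to look and compute and a shell command to move; the robot and the scene stay as the last step left them, time stands still between calls to the robot, and variables do not carry over. Pictures are saved under pics/ and viewed, at most 15 in all, crops included, and the job is handed in when it is done.

```bash
mkdir -p pics; ls
python3 - <<'E'
from cell import *
import cv2,numpy as np
o=observe();print(o)
for n in("scene","top"):
    m=camera_model(n);print(n,np.round(m["intrinsics"],1).tolist(),np.round(m["view"],3).tolist(),m.keys())
a=camera("scene");b=camera("top")
cv2.imwrite("pics/scene.png",a[:,:,::-1]);cv2.imwrite("pics/top.png",b[:,:,::-1])
E
```

```text
pics
{'clock': 0.0, 'joints': array([ 1.22997676e+00,  4.23809325e-01,  1.63067324e+00, -3.18287718e-06,
        1.08857184e+00, -1.90027229e-02]), 'joint_vel': array([ 1.54992093e-03,  8.78357228e-05, -9.22218005e-05, -1.13636752e-03,
       -4.65527978e-04,  2.09883725e-04]), 'effort': array([ 1.34735667e-03, -5.44616318e+01, -2.73683506e+01,  6.44879811e-02,
        2.24998151e-02, -7.10032873e-05]), 'position': array([0.19747986, 0.5924142 , 0.22192795]), 'ee_rot': array([-1.29397722e-04,  1.60214186e-01,  9.87082003e-01, -7.19330854e-04]), 'contact_force': array([ 0.81457541,  0.2252797 , -0.5531168 ]), 'ft_torque': array([0.0075297, 0.0016487, 0.0433623]), 'gripper_force': 0.0, 'grip_width': 0.08752982965160956}
scene [[452.5, 0.0, 274.0], [0.0, 452.5, 199.0], [0.0, 0.0, 1.0]] [[0.576, -0.817, 0.016, -0.295], [0.585, 0.426, 0.69, -0.302], [-0.571, -0.388, 0.724, -0.706], [0.0, 0.0, 0.0, 1.0]] dict_keys(['intrinsics', 'view'])
top [[434.7, 0.0, 280.6], [0.0, 434.7, 206.5], [0.0, 0.0, 1.0]] [[0.017, -1.0, -0.003, -0.057], [0.996, 0.017, 0.088, -0.435], [-0.088, -0.005, 0.996, -0.988], [0.0, 0.0, 0.0, 1.0]] dict_keys(['intrinsics', 'view'])
```

View pics/scene.png

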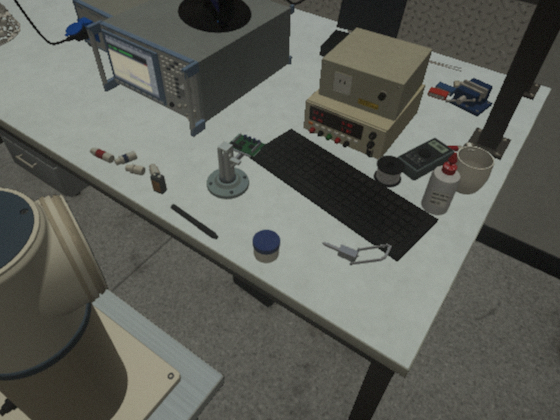

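View pics/top.png

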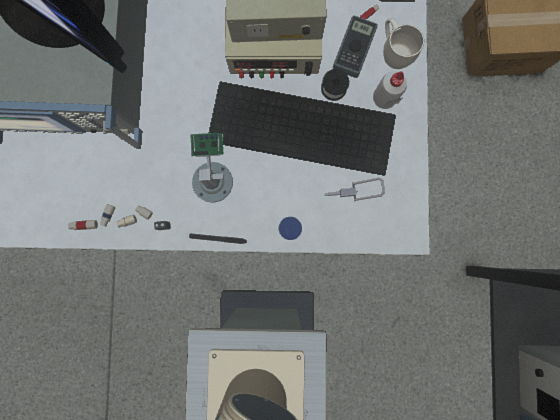

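The scene view shows the stand at about (228,168), the pin at (350,250) and the jar at (266,245). In the top view the stand is at (212,182) with its board toward +x, so stand x ≈ world +y. The pin is at (345,190) with its tip to the left, toward the stand. Next I measure roughly in the top view.

```bash
cat > h.py <<'E'
import numpy as np,cv2
from cell import *
def ray(m,u,v):
    K=np.array(m["intrinsics"]);V=np.array(m["view"]);R=V[:3,:3];t=V[:3,3]
    d=np.linalg.inv(K)@[u,v,1];d=R.T@np.array([d[0],-d[1],-d[2]]);return -R.T@t,d/np.linalg.norm(d)
def plane(m,u,v,z):
    o,d=ray(m,u,v);return o+d*(z-o[2])/d[2]
def tri(obs):
    A=np.zeros((3,3));b=np.zeros(3)
    for m,u,v in obs:
        o,d=ray(m,u,v);P=np.eye(3)-np.outer(d,d);A+=P;b+=P@o
    p=np.linalg.solve(A,b);return p,[np.linalg.norm(np.cross(p-ray(*k)[0],ray(*k)[1])) for k in obs]
def proj(m,p):
    K=np.array(m["intrinsics"]);V=np.array(m["view"]);c=V[:3,:3]@p+V[:3,3];q=K@[c[0],-c[1],-c[2]];return q[:2]/q[2]
E
python3 - <<'E'
from h import *
m=camera_model("top")
print("base",plane(m,212,182,0.01))
for n,u,v,z in(("tip",326,193.5,.009),("head",347,190.5,.018),("bar",384,188,.06),("jar",290,228,.042),("marker",218,238.5,.014),("batt",162,225.5,.048)): print(n,plane(m,u,v,z).round(4))
b=cv2.imread("pics/top.png");a=b[120:260,150:400]
c=cv2.resize(b[170:210,310:400],None,fx=8,fy=8,interpolation=cv2.INTER_CUBIC)
cv2.imwrite("pics/c1.png",c)
E
```

```text
base [0.49204813 0.11209519 0.01      ]
tip [ 0.4694 -0.156   0.009 ]
head [ 0.4762 -0.2039  0.018 ]
bar [ 0.4777 -0.28    0.06  ]
jar [ 0.3858 -0.0722  0.042 ]
marker [0.3598 0.0935 0.014 ]
batt [0.3864 0.215  0.048 ]
```

View pics/c1.png

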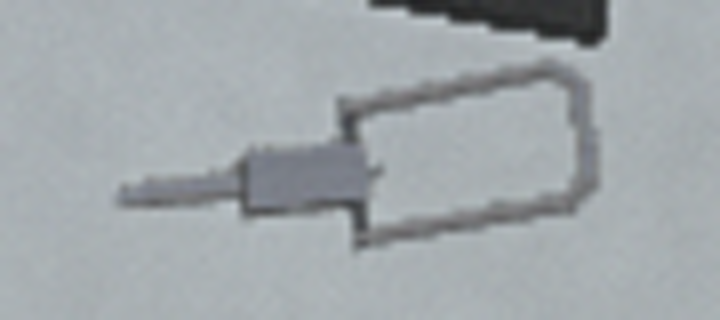

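The crop shows the tip at crop (118,197), the head front at (244,181) and its rear at (366,173), and the bar at (590,135). The pin lies along world +y, turned by a few degrees. Next: a helper that gives moves in tool axes.

```bash
cat > go.py <<'E'
# go.py x y z yaw_deg(tool y dir) : remaining shift and turn in tool axes (tool down)
import sys
from h import *
from scipy.spatial.transform import Rotation as Ro
x,y,z,w=map(float,sys.argv[1:5]);o=observe();q=o["ee_rot"];R=Ro.from_quat([q[1],q[2],q[3],q[0]])
a=np.radians(w);Y=np.array([np.cos(a),np.sin(a),0]);Z=np.array([0,0,-1]);T=Ro.from_matrix(np.c_[np.cross(Y,Z),Y,Z])
print("d",(R.inv().apply(np.array([x,y,z])-o["position"])).round(4),"rv",(R.inv()*T).as_rotvec().round(4),"t",o["clock"],"F",o["contact_force"].round(1))
E
python3 - <<'E'
from h import *
m=camera_model("top")
P={n:plane(m,310+cx/8-.44,170+cy/8-.44,z) for n,cx,cy,z in(("tip",118,197,.009),("hf",244,181,.018),("hr",366,173,.018),("bar",590,135,.06))}
for k in P: print(k,P[k].round(4))
w=camera_model("wrist");V=np.array(w["view"]);print("wristcam pos",-V[:3,:3].T@V[:3,3],"look",-V[2,:3],w["intrinsics"])
E
python3 go.py 0.474 -0.19 0.22 5
```

```text
tip [ 0.4677 -0.1521  0.009 ]
hf [ 0.4719 -0.1878  0.018 ]
hr [ 0.4749 -0.2232  0.018 ]
bar [ 0.4812 -0.2785  0.06  ]
wristcam pos [0.1228067  0.61771732 0.38463793] look [ 0.27193627 -0.09080376 -0.95802158] [[310.66371951   0.         281.77635096]
 [  0.         310.66371951 207.59577167]
 [  0.           0.           1.        ]]
d [-0.5098 -0.6548  0.0029] rv [-1.2000e-03  8.0000e-04  1.1618e+00] t 0.1 F [ 0.6  0.9 -0.2]
```

Careful with the scale: shifts go in shares of 0.5 m and turns go in shares of 45 degrees. That gives: -0.16 m / 0.5 = -0.32, -0.032 m / 0.5 = -0.064.

```bash
python3 -m crank '[0.088,-0.064,-0.048,0,0,0,0,0.088,-0.128,-0.096,0,0,0,0,0.088,-0.192,-0.144,0,0,0,0,0.088,-0.256,-0.192,0,0,0,0,0.088,-0.32,-0.24,0,0,0,0]'
python3 -m crank '[0.088,-0.064,-0.048,0,0,0,0,0.088,-0.128,-0.096,0,0,0,0,0.088,-0.192,-0.144,0,0,0,0,0.088,-0.256,-0.192,0,0,0,0,0.088,-0.32,-0.24,0,0,0,0]'
python3 go.py 0.474 -0.19 0.22 5.8
```

```text
clock: 0.52
position: [0.3119, 0.4267, 0.2224]
ee_rot: [-0.0, 0.16, 0.987, -0.0]
contact_force: [0.3, -0.3, -0.8]
grip_width: 0.0879
gripper_force: 0.0
clock: 0.93
position: [0.4258, 0.2621, 0.2226]
ee_rot: [-0.0, 0.16, 0.987, -0.0]
contact_force: [0.8, 0.0, 0.2]
grip_width: 0.0879
gripper_force: 0.0
d [-0.1886 -0.4137  0.0026] rv [-3.000e-04 -0.000e+00  1.148e+00] t 0.9333 F [0.8 0.  0.2]
```

Converted, -0.1895 m / 0.5 = -0.379, -0.0173 m / 0.5 = -0.0346, 0.115 rad / 0.7854 = 0.1464.

```bash
python3 -m crank '[0.088,-0.0346,-0.0758,0,0,0,0.1464,0.088,-0.0692,-0.1516,0,0,0,0.2928,0.088,-0.1038,-0.2274,0,0,0,0.4393,0.088,-0.1384,-0.3032,0,0,0,0.5857,0.088,-0.173,-0.379,0,0,0,0.7321]'
python3 go.py 0.474 -0.19 0.22 5.8
```

```text
clock: 1.35
position: [0.447, 0.0549, 0.2226]
ee_rot: [-0.0, 0.436, 0.9, -0.0]
contact_force: [0.6, -0.1, -0.9]
grip_width: 0.0877
gripper_force: 0.0
d [-0.2089 -0.1306  0.0026] rv [-2.000e-04 -1.000e-04  5.673e-01] t 1.35 F [ 0.6 -0.1 -0.9]
```

Converted, -0.17 m / 0.5 = -0.34, -0.136 m / 0.5 = -0.272, 0.567 rad / 0.7854 = 0.7219.

```bash
python3 -m crank '[0.088,-0.068,-0.04,0,0,0,0.1528,0.088,-0.136,-0.08,0,0,0,0.3056,0.088,-0.204,-0.12,0,0,0,0.4584,0.088,-0.272,-0.16,0,0,0,0.6112,0.088,-0.34,-0.2,0,0,0,0.7219]'
python3 -m crank '[0.088,0,0,0,0,0,0]'
python3 go.py 0.474 -0.19 0.22 5.8
python3 - <<'E'
from h import *
b=camera("wrist")[:,:,::-1];cv2.imwrite("pics/w1.png",b);np.save("w1.npy",camera_model("wrist"),allow_pickle=True)
E
```

```text
clock: 1.77
position: [0.475, -0.1403, 0.2226]
ee_rot: [-0.0, 0.671, 0.742, -0.0]
contact_force: [0.6, 0.5, 0.1]
grip_width: 0.0876
gripper_force: 0.0
clock: 1.85
position: [0.4764, -0.144, 0.2229]
ee_rot: [0.001, 0.672, 0.741, -0.0]
contact_force: [0.3, 0.5, 0.3]
grip_width: 0.088
gripper_force: 0.0
d [-0.0455 -0.0069  0.003 ] rv [ 0.0014  0.0022 -0.0034] t 1.85 F [0.3 0.5 0.3]
```

View pics/w1.png

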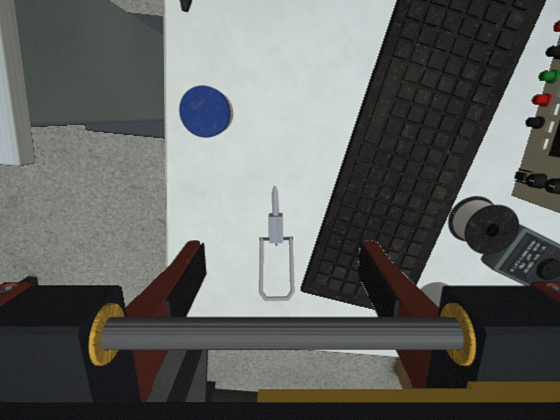

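The wrist view shows the pin pointing up the picture: tip (275,187), head front (276,214), rear (276,242), ring bar (276,297). I'll get these sub-pixel with a mask.

Run:
```python
from h import *
m=np.load("w1.npy",allow_pickle=True).item();b=cv2.imread("pics/w1.png");g=b.max(2).astype(int)
k=(g<190)
for v in range(184,248,3):
    r=np.where(k[v,255:300])[0]+255
    print(v,(r.min(),r.max(),len(r)) if len(r) else None, g[v,270:282:2])
print(camera_model("wrist")["view"]-m["view"])
```

```text
184 None [213 211 215 214 215 213]
187 (np.int64(273), np.int64(276), 4) [213 208 153 179 214 214]
190 (np.int64(272), np.int64(277), 6) [216 159 157 156 213 216]
193 (np.int64(271), np.int64(277), 7) [214 125 161 161 200 217]
196 (np.int64(271), np.int64(277), 7) [216 127 160 164 203 216]
199 (np.int64(271), np.int64(278), 8) [217 130 159 163 188 216]
202 (np.int64(272), np.int64(278), 7) [218 133 158 165 171 217]
205 (np.int64(272), np.int64(278), 7) [217 146 155 166 171 220]
208 (np.int64(272), np.int64(278), 7) [217 144 154 164 163 219]
211 (np.int64(272), np.int64(278), 7) [223 154 151 166 151 222]
214 (np.int64(268), np.int64(282), 15) [ 76  88 157 171 105  72]
217 (np.int64(268), np.int64(282), 15) [146 152 151 149 148 155]
220 (np.int64(268), np.int64(282), 15) [158 158 161 156 154 159]
223 (np.int64(268), np.int64(282), 15) [160 159 162 156 155 157]
226 (np.int64(268), np.int64(282), 15) [158 158 162 157 153 158]
229 (np.int64(268), np.int64(282), 15) [159 157 160 157 154 157]
232 (np.int64(268), np.int64(282), 15) [157 157 161 158 154 160]
235 (np.int64(268), np.int64(282), 15) [155 158 159 158 152 159]
238 (np.int64(259), np.int64(293), 35) [154 158 158 160 153 161]
241 (np.int64(259), np.int64(292), 24) [149 155 157 160 152 156]
244 (np.int64(259), np.int64(292), 12) [215 215 214  82 199 212]
247 (np.int64(259), np.int64(292), 9) [212 213 213 211 210 210]
[[0. 0. 0. 0.]
 [0. 0. 0. 0.]
 [0. 0. 0. 0.]
 [0. 0. 0. 0.]]
```

```bash
python3 - <<'E'
from h import *
m=np.load("w1.npy",allow_pickle=True).item()
t=plane(m,274.6,186.5,.009);f=plane(m,275,215.5,.018);r=plane(m,275,242.5,.018);s=plane(m,275,212,.009);b=plane(m,276,297,.06)
for x in(t,s,f,r,b):print(x.round(4))
d=(t-s)[:2];print(np.degrees(np.arctan2(-d[0],d[1])));d=(f-r)[:2];print(np.degrees(np.arctan2(-d[0],d[1])),np.linalg.norm(d))
d=(t-b)[:2];a=np.arctan2(-d[0],d[1]);print(np.degrees(a),np.linalg.norm(d))
E
python3 go.py 0.4734 -0.2027 0.15 5.8
```

```text
[ 0.4676 -0.1483  0.009 ]
[ 0.4713 -0.1812  0.009 ]
[ 0.4717 -0.1829  0.018 ]
[ 0.4752 -0.219   0.018 ]
[ 0.4822 -0.271   0.06  ]
6.37768937861711
5.520170616996524 0.036230284407864376
6.781369411695842 0.12352741271750561
d [-0.0608 -0.0084  0.0725] rv [0.0002 0.0004 0.0003] t 1.9 F [-0.5 -0.  -0.6]
```

Converted, 0.15 m / 0.5 = 0.3, 0.02 m / 0.5 = 0.04, 0.006 rad / 0.7854 = 0.0076.

```bash
python3 -m crank '[0.044,-0.038,-0.004,0.04,0,0,0,0.044,-0.076,-0.01,0.09,0,0,0.0051,0.044,-0.116,-0.016,0.16,0,0,0.0076,0.044,-0.116,-0.016,0.23,0,0,0.0076,0.044,-0.116,-0.016,0.3,0,0,0.0076]'
python3 go.py 0.4732 -0.2 0.004 6.2
```

```text
clock: 2.32
position: [0.4736, -0.1966, 0.0715]
ee_rot: [0.0, 0.67, 0.742, 0.0]
contact_force: [0.5, -0.5, 0.1]
grip_width: 0.058
gripper_force: 0.0
d [-0.0033 -0.0007  0.0675] rv [ 0.0007  0.0002 -0.0067] t 2.3167 F [ 0.5 -0.5  0.1]
```

Converted, 0.067 m / 0.5 = 0.134, 0.064 m / 0.5 = 0.128, -0.007 rad / 0.7854 = -0.0089.

```bash
python3 -m crank '[0.044,-0.002,0,0.04,0,0,-0.0089,0.044,-0.004,0,0.08,0,0,-0.0089,0.044,-0.006,0,0.114,0,0,-0.0089,0.044,-0.006,0,0.128,0,0,-0.0089,0.044,-0.006,0,0.134,0,0,-0.0089]'
python3 -m crank '[0.044,0,0,0,0,0,0]'
python3 go.py 0.4732 -0.2 0.004 6.2
```

```text
clock: 2.73
position: [0.4731, -0.1985, 0.0045]
ee_rot: [-0.001, 0.667, 0.745, -0.0]
contact_force: [0.5, -0.4, 0.7]
grip_width: 0.0439
gripper_force: 0.0
clock: 2.82
position: [0.4737, -0.199, 0.0055]
ee_rot: [-0.001, 0.667, 0.745, -0.0]
contact_force: [-1.7, 0.0, 0.1]
grip_width: 0.0444
gripper_force: 0.0
d [-0.0009 -0.0006  0.0015] rv [-0.001  -0.0006  0.001 ] t 2.8167 F [-1.7  0.   0.1]
```

Converted, 0.001 m / 0.5 = 0.002.

```bash
python3 -m crank '[0.01,0,0,0.002,0,0,0,0.01,0,0,0.002,0,0,0,0.01,0,0,0.002,0,0,0,0.01,0,0,0.002,0,0,0,0.01,0,0,0.002,0,0,0]' 55
python3 -m crank '[0.01,0,0,0,0,0,0,0.01,0,0,0,0,0,0,0.01,0,0,0,0,0,0]'
python3 - <<'E'
from h import *
for i in range(5):print(observe()["position"],observe()["contact_force"])
b=camera("wrist")[:,:,::-1];cv2.imwrite("pics/w2.png",b)
E
```

```text
clock: 3.23
position: [0.4744, -0.2, 0.0054]
ee_rot: [0.001, 0.668, 0.744, 0.0]
contact_force: [0.9, 0.5, 4.6]
grip_width: 0.0176
gripper_force: 55.0
clock: 3.48
position: [0.4743, -0.2, 0.0053]
ee_rot: [0.0, 0.668, 0.744, 0.0]
contact_force: [-0.3, 1.3, 6.5]
grip_width: 0.0177
gripper_force: 55.0
[ 0.47433737 -0.20002923  0.00534076] [-0.26100741  1.25769795  6.52891708]
[ 0.47433737 -0.20002923  0.00534076] [-0.26100741  1.25769795  6.52891708]
[ 0.47433737 -0.20002923  0.00534076] [-0.26100741  1.25769795  6.52891708]
[ 0.47433737 -0.20002923  0.00534076] [-0.26100741  1.25769795  6.52891708]
[ 0.47433737 -0.20002923  0.00534076] [-0.26100741  1.25769795  6.52891708]
```

View pics/w2.png

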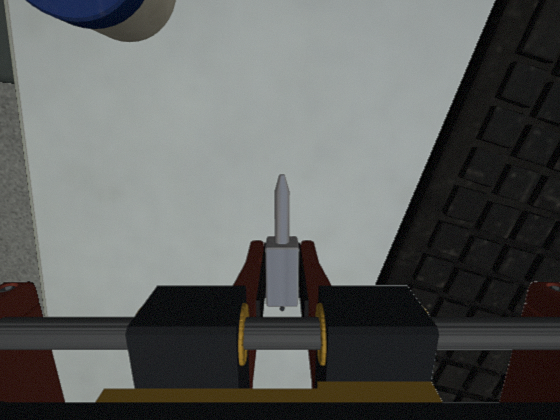

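Pin gripped: width 17.7 mm, straight between the fingers, tip at (282,175). Lift and go toward the stand.

Converted, -0.155 m / 0.5 = -0.31, -0.05 m / 0.5 = -0.1.

```bash
python3 -m crank '[0.01,0,0,-0.04,0,0,0,0.01,0,0,-0.1,0,0,0,0.01,0,0,-0.17,0,0,0,0.01,0,0,-0.24,0,0,0,0.01,0,0,-0.31,0,0,0]'
python3 go.py 0.49 0.0 0.16 0
```

```text
clock: 3.95
position: [0.4733, -0.1996, 0.161]
ee_rot: [-0.0, 0.668, 0.744, -0.0]
contact_force: [1.3, 0.7, -1.4]
grip_width: 0.0176
gripper_force: 55.0
d [0.1967 0.0381 0.0011] rv [-0.0009 -0.0004  0.1079] t 3.95 F [ 1.3  0.7 -1.4]
```

Converted, 0.197 m / 0.5 = 0.394, 0.157 m / 0.5 = 0.314, 0.108 rad / 0.7854 = 0.1375.

```bash
python3 -m crank '[0.01,0.078,0.016,0,0,0,0.0255,0.01,0.156,0.032,0,0,0,0.0509,0.01,0.234,0.048,0,0,0,0.0891,0.01,0.314,0.062,0,0,0,0.1273,0.01,0.394,0.076,0.002,0,0,0.1375]'
python3 -m crank '[0.01,0,0,0,0,0,0,0.01,0,0,0,0,0,0]'
python3 - <<'E'
from h import *
o=observe();m=camera_model("wrist");w=camera("wrist")[:,:,::-1];t=camera("top")[:,:,::-1];s=camera("scene")[:,:,::-1]
np.save("w3.npy",m,allow_pickle=True);np.save("o3.npy",o,allow_pickle=True)
for n,i in(("w3",w),("t3",t),("s3",s)):cv2.imwrite(f"pics/{n}.png",i)
def cr(i,a,b,c,d,f):return cv2.resize(i[a:b,c:d],None,fx=f,fy=f,interpolation=cv2.INTER_CUBIC)
t0=cv2.imread("pics/top.png");s0=cv2.imread("pics/scene.png")
A=np.vstack([np.hstack([cr(t0,150,210,180,245,5),cr(s0,130,200,190,260,5)[:300,:325]]),cr(w,0,130,215,345,5)[:280,:650]])
cv2.imwrite("pics/m3.png",A);print(A.shape,o["position"],o["ee_rot"])
E
```

```text
clock: 4.37
position: [0.4902, 0.0017, 0.159]
ee_rot: [0.0, 0.708, 0.706, 0.0]
contact_force: [-0.5, -0.9, -1.1]
grip_width: 0.0171
gripper_force: 55.0
clock: 4.53
position: [0.4902, 0.0021, 0.1586]
ee_rot: [-0.0, 0.706, 0.709, -0.0]
contact_force: [-0.3, -0.9, -0.6]
grip_width: 0.0171
gripper_force: 55.0
(580, 650, 3) [0.4901739  0.00206612 0.15859892] [-1.12280827e-04  7.05530237e-01  7.08679791e-01 -1.58407664e-04]
```

View pics/m3.png

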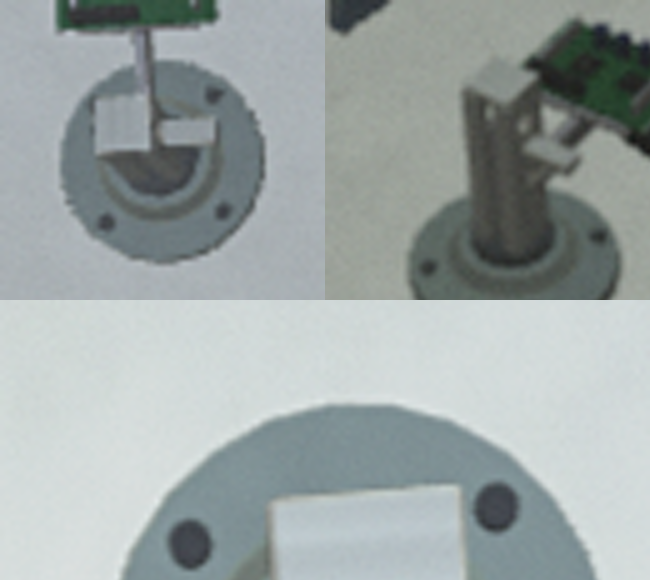

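View pics/w3.png

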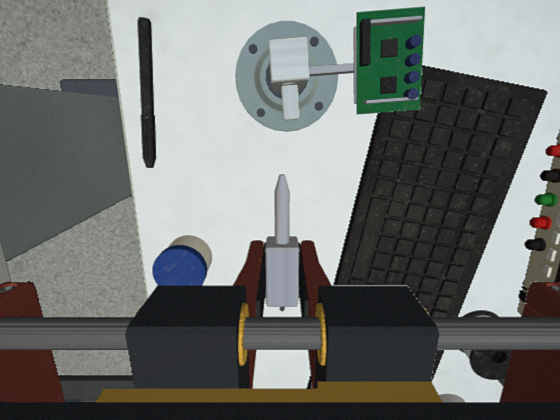

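The wrist view shows the post top at u 270–309, v 38–82, and the saddle running from (291,83) to (291,119). The pin tip is at (282,175). The post is turned slightly. Now I measure the faces by mask.

Run:
```python
from h import *
m=np.load("w3.npy",allow_pickle=True).item();o=np.load("o3.npy",allow_pickle=True).item()
b=cv2.imread("pics/w3.png");g=b.min(2)
for v in range(34,126,4):print(v,g[v,264:316:2])
k=((g>175)*255).astype(np.uint8);k[:,:262]=0;k[:,320:]=0;k[:30]=0;k[124:]=0
n,l,st,c=cv2.connectedComponentsWithStats(k)
print(st,c)
```

```text
34 [133 129 128 127 126 125 125 124 124 126 128 128 127 130 127 128 128 127
 128 125 127 123 128 129 129 127]
38 [128 129 127 124 127 125 123 126 129 139 154 165 177 183 187 188 186 186
 185 189 186 186 128 109  65  64]
42 [126 128 139 183 183 182 182 183 181 182 182 184 184 184 184 184 185 183
 182 184 183 184 132  69  68  70]
46 [123 127 129 185 189 189 191 190 188 190 190 189 188 188 188 186 187 187
 187 185 183 186 138 134 112  91]
50 [128 117 109 171 185 180 181 182 180 181 182 181 180 180 180 179 178 181
 181 181 177 181 143 129 129 129]
54 [111 113 107 162 184 181 183 183 184 185 183 185 184 185 184 187 186 184
 187 185 184 186 150 130 129 130]
58 [109 124 129 163 190 190 191 191 188 191 189 194 188 191 192 188 189 190
 190 188 188 191 151 126 130 127]
62 [128 130 128 145 190 187 189 191 187 188 189 188 186 184 186 184 187 184
 184 185 184 187 149 127 127 129]
66 [131 133  80 134 183 184 185 186 184 187 187 187 186 187 187 188 189 188
 188 188 190 195 156 127 145 154]
70 [127  82  63 126 189 193 187 190 191 190 192 192 191 191 193 191 192 191
 191 191 191 192 179 156 156 155]

[... 1072 characters left out ...]
8 128 128 127 126 128 128 129]
114 [ 87 128 127 126 128 125 125 127 125 108 173 179 178 184 183 181 181 189
 129 126 129 130 128 126 127 126]
118 [130 129 128 128 128 124 125 128 127 124 159 174 173 173 170 166 163 154
 130 127 131 129 129 126 126 125]
122 [125 128 125 127 128 127 127 124 125 126 125 125 126 126 129 128 131 131
 131 128 126 128 129 125 122 178]
[[     0      0    560    420 233226]
 [   317     30      3      3      6]
 [   270     37     39     43   1490]
 [   283     85     16     33    458]
 [   313    119      7      5     20]] [[279.4130157  210.69139804]
 [318.33333333  30.66666667]
 [289.07718121  58.20671141]
 [290.49781659 101.1790393 ]
 [316.85       121.8       ]]
```

```bash
python3 - <<'E'
from h import *
m=np.load("w3.npy",allow_pickle=True).item();o=np.load("o3.npy",allow_pickle=True).item()
def line(n,a,b):
    d=(a-b)[:2];print(n,a.round(4),b.round(4),"ang of +y dir (deg toward -x)",np.degrees(np.arctan2(-d[0],d[1])).round(2),"len",np.linalg.norm(d).round(4))
line("top c",plane(m,288.1,42,.113),plane(m,290.0,74,.113))
line("top width",plane(m,268.8,46,.113),plane(m,307.9,46,.113))
line("top depth",plane(m,288,38.8,.113),plane(m,290.5,80,.113))
line("saddle c",plane(m,289.1,86,.0845),plane(m,291,114,.0845))
line("saddle w",plane(m,283,112,.0845),plane(m,299,112,.0845))
print("saddle end",plane(m,291.3,119.5,.0845))
z=o["position"][2]+.0037
line("pin",plane(m,281.8,174.5,z),plane(m,282,305,z+.009))
E
python3 - <<'E'
import cv2
from h import *
b=cv2.imread("pics/w3.png");g=b.max(2)
for v in (176,180,190,210,235,245,270,300):
    r=g[v,262:302];print(v,r[::1])
E
```

```text
top c [0.4935 0.1232 0.113 ] [0.4949 0.1053 0.113 ] ang of +y dir (deg toward -x) 4.42 len 0.0179
top width [0.4818 0.1209 0.113 ] [0.5055 0.1211 0.113 ] ang of +y dir (deg toward -x) 90.31 len 0.0237
top depth [0.4934 0.1249 0.113 ] [0.4952 0.1019 0.113 ] ang of +y dir (deg toward -x) 4.5 len 0.0231
saddle c [0.495  0.1008 0.0845] [0.4966 0.0817 0.0845] ang of +y dir (deg toward -x) 4.85 len 0.0192
saddle w [0.4908 0.083  0.0845] [0.5024 0.0831 0.0845] ang of +y dir (deg toward -x) 90.31 len 0.0117
saddle end [0.49690532 0.07780755 0.0845    ]
pin [0.4901 0.0514 0.1623] [ 0.4906 -0.0202  0.1713] ang of +y dir (deg toward -x) 0.4 len 0.0717
176 [224 224 224 224 224 225 224 224 224 225 224 224 225 225 227 230 168 117
 134 168 179 173 164 194 222 226 226 225 225 225 225 224 225 225 224 224
 226 225 225 225]
180 [225 224 225 224 223 224 226 225 225 225 225 223 224 227 231 171 117 131
 161 175 178 178 170 158 176 220 225 224 224 224 223 222 224 223 224 223
 224 224 226 225]
190 [224 226 223 226 225 225 225 225 225 224 226 230 184 117 108 127 143 155
 168 174 177 178 178 177 168 155 142 2
[... 192 characters left out ...]
24 224 222
 224 222 222 224]
235 [223 225 225 224 227 228 231 234 234 235 237 239 186 123 117 138 157 166
 169 172 176 175 175 175 164 147 134 182 227 235 233 233 230 229 227 227
 223 222 223 224]
245 [ 67  90  53  52  79  93  93  92  94  93  92  91  90  89  89  86  88  86
  87  89  88  87  89  90  90  93  96  95  94  96  97  97  95  94  99 104
  72  34  36  61]
270 [ 21  11  22  48 125 159 172 169 165 166 168 166 168 171 169 169 170 170
 172 171 169 169 167 164 161 161 164 166 166 166 169 170 171 171 174 173
 104  31  11  21]
300 [ 18  32 120 174 142 139 167 171 168 169 168 167 167 166 166 168 168 169
 170 170 169 169 165 163 163 162 162 168 168 168 170 168 169 171 168 165
 189 154  76  15]
```

```bash
python3 go.py 0.5021 0.0137 0.0915 4.6
```

```text
d [0.0144 0.0118 0.0671] rv [-0.0003  0.0002 -0.081 ] t 4.6833 F [ 0.  -0.5 -1.1]
```

Converted, 0.067 m / 0.5 = 0.134, 0.064 m / 0.5 = 0.128, -0.081 rad / 0.7854 = -0.1031.

```bash
python3 -m crank '[0.01,0.008,0.008,0.03,0,0,-0.0382,0.01,0.016,0.016,0.07,0,0,-0.0764,0.01,0.0234,0.0236,0.11,0,0,-0.1031,0.01,0.0234,0.0236,0.128,0,0,-0.1031,0.01,0.0234,0.0236,0.134,0,0,-0.1031]'
python3 -m crank '[0.01,0,0,0,0,0,0,0.01,0,0,0,0,0,0]'
cat > look.py <<'E'
# measure pin vs post from wrist picture; arg: name
import sys
from h import *
n=sys.argv[1];o=observe();m=camera_model("wrist");b=camera("wrist")[:,:,::-1];cv2.imwrite(f"pics/{n}.png",b)
z=o["position"][2]+.0037;print("TCP",o["position"].round(4),"F",o["contact_force"].round(1),"t",o["clock"],"line z",z)
np.save(n+".npy",m,allow_pickle=True)
g=cv2.GaussianBlur(b.min(2),(3,3),0).astype(float)
def edges(v,u0,dirn,thr,lim=60): # walk from u0 until below thr, subpixel
    u=u0
    for _ in range(lim):
        if g[v,u+dirn]<thr: return u+dirn*(g[v,u]-thr)/(g[v,u]-g[v,u+dirn])
        u+=dirn
    return np.nan
def strip(name,vs,u0,thr,h):
    p=[]
    for v in vs:
        l,r=edges(v,u0,-1,thr),edges(v,u0,1,thr)
        p.append(np.r_[plane(m,(l+r)/2,v,h),np.linalg.norm(plane(m,l,v,h)-plane(m,r,v,h))])
    p=np.array(p);k=np.polyfit(p[:,1],p[:,0],1);print(name,"x at y=.1134: %.4f"%np.polyval(k,.1134),"ang %.2f"%np.degrees(np.arctan(-k[0])),"w",p[:,3].round(4)[::4],"y",p[[0,-1],1].round(4),"res %.5f"%np.std(p[:,0]-np.polyval(k,p[:,1])))
exec(open("strips.txt").read())
E
python3 - <<'E'
from h import *
m=camera_model("wrist");
for p in((.4943,.1134,.113),(.4952,.1015,.0845),(.4970,.078,.0845),(.499,.065,.095),(.5021,.0137,.104)):print(p,proj(m,np.array(p)).round(1))
b=camera("wrist")[:,:,::-1];cv2.imwrite("pics/w4.png",b);print(observe()["position"],observe()["clock"])
E
```

```text
clock: 5.1
position: [0.5011, 0.0105, 0.0901]
ee_rot: [-0.001, 0.679, 0.734, -0.001]
contact_force: [-0.2, -0.4, -0.7]
grip_width: 0.0173
gripper_force: 55.0
clock: 5.27
position: [0.5024, 0.0111, 0.0921]
ee_rot: [0.0, 0.678, 0.735, 0.0]
contact_force: [0.0, -0.3, -0.7]
grip_width: 0.0171
gripper_force: 55.0
(0.4943, 0.1134, 0.113) [281.8  55.3]
(0.4952, 0.1015, 0.0845) [281.6  90.9]
(0.497, 0.078, 0.0845) [281.5 137.8]
(0.499, 0.065, 0.095) [283.3 165.2]
(0.5021, 0.0137, 0.104) [281.3 263.6]
[0.50270968 0.01123473 0.09245596] 5.3167
```

View pics/w4.png

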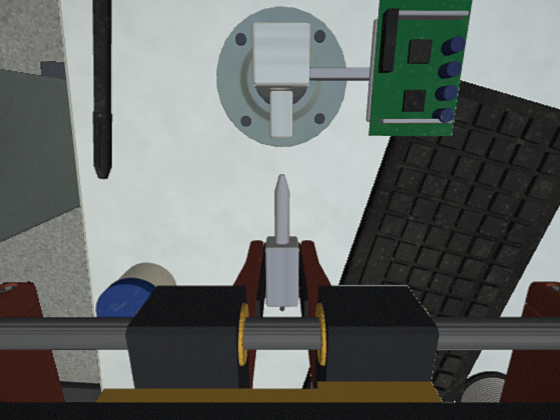

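Pin and saddle both centre at u≈282: tip (282,175), saddle end (282,136), post top centre (281,54). Check it sub-pixel.

```bash
cat > strips.txt <<'E'
strip("top",range(30,78,4),282,155,.113)
strip("saddle",range(98,132,3),282,150,.0845)
# pin: dark on bright -> invert
g=255-g
strip("shank",range(192,232,4),282,45,z)
E
python3 look.py w5
python3 - <<'E'
from h import *
for i in range(6):
    camera("top");o=observe();print(o["position"].round(4),o["ee_rot"].round(4),o["contact_force"].round(1))
E
```

```text
TCP [0.5027 0.0112 0.0925] F [-0.9  0.1 -1.6] t 5.3167 line z 0.09615596379395787
top x at y=.1134: 0.4942 ang 4.65 w [0.0224 0.0225 0.0225] y [0.1229 0.1064] res 0.00003
saddle x at y=.1134: 0.4943 ang 4.30 w [0.0105 0.0107 0.0105] y [0.0982 0.0817] res 0.00004
 ** On entry to DLASCL parameter number  4 had an illegal value
 ** On entry to DLASCL parameter number  4 had an illegal value
 ** On entry to DLASCL parameter number  4 had an illegal value
 ** On entry to DLASCL parameter number  4 had an illegal value
 ** On entry to DLASCL parameter number  5 had an illegal value
 ** On entry to DLASCL parameter number  4 had an illegal value
[0.5029 0.0115 0.0926] [6.000e-04 6.781e-01 7.350e-01 5.000e-04] [-0.7  0.5 -0.6]
[0.5028 0.0116 0.0926] [6.000e-04 6.781e-01 7.350e-01 5.000e-04] [-0.6  0.2 -0.1]
[0.5027 0.0117 0.0924] [5.000e-04 6.780e-01 7.351e-01 5.000e-04] [ 0.2 -0.9 -1. ]
[0.5026 0.0118 0.0923] [4.000e-04 6.779e-01 7.351e-01 4.000e-04] [-0.  -0.  -0.8]
[0.5026 0.0118 0.0922] [3.000e-04 6.779e-01 7.351e-01 3.000e-04] [ 1.2  0.3 -1.3]
[0.5025 0.0118 0.0921] [3.000e-04 6.779e-01
[... 329 characters left out ...]
34: %.4f"%np.polyval(k,.1134),"ang %.2f"%np.degrees(np.arctan(-k[0])),"w",p[:,3].round(4)[::4],"y",p[[0,-1],1].round(4),"res %.5f"%np.std(p[:,0]-np.polyval(k,p[:,1])))
                    ~~~~~~~~~~^^^^^^^^^^^^^^^^^
    c, resids, rank, s = lstsq(lhs, rhs, rcond)
                         ~~~~~^^^^^^^^^^^^^^^^^
    x, resids, rank, s = _umath_linalg.lstsq(a, b, rcond,
                         ~~~~~~~~~~~~~~~~~~~^^^^^^^^^^^^^
                                             signature=signature)
                                             ^^^^^^^^^^^^^^^^^^^^
    raise LinAlgError("SVD did not converge in Linear Least Squares")
numpy.linalg.LinAlgError: SVD did not converge in Linear Least Squares
```

```bash
sed -i 's/^g=255-g.*/g=255-cv2.GaussianBlur(b.max(2),(3,3),0).astype(float)/; s/282,45,z/282,57,z/' strips.txt
python3 look.py w6; python3 go.py 0.5021 0.0137 0.0917 4.5; python3 -c "
from h import *
m=np.load('w6.npy',allow_pickle=True).item();print(plane(m,282,174.3,.096),plane(m,282,238,.105))
g=cv2.imread('pics/w6.png').max(2);print(g[168:180,282],g[234:246,282])"
```

```text
TCP [0.5025 0.0118 0.0921] F [ 0.8  0.2 -1.1] t 5.6667 line z 0.09576771813345174
top x at y=.1134: 0.4942 ang 4.60 w [0.0224 0.0224 0.0224] y [0.1235 0.107 ] res 0.00004
saddle x at y=.1134: 0.4940 ang 4.98 w [0.0104 0.0106 0.0106] y [0.0988 0.0823] res 0.00002
shank x at y=.1134: 0.4943 ang 4.56 w [0.0092 0.0091 0.0092] y [0.0518 0.0317] res 0.00003
d [ 0.0019 -0.0002  0.0003] rv [0.0005 0.     0.0026] t 5.7167 F [ 0.2 -0.  -1. ]
[0.49866179 0.06119945 0.096     ] [0.50124966 0.02960523 0.105     ]
[209 211 209 211 215 210 129 138 163 166 166 162] [163 162 160 160 164 161 161 161 164 163 100  79]
```

Converted, 0.037 m / 0.5 = 0.074, 0.03 m / 0.5 = 0.06.

```bash
python3 -m crank '[0.01,0.03,0,0.0004,0,0,0,0.01,0.06,0,0.0004,0,0,0,0.01,0.074,0,0.0004,0,0,0,0.01,0.074,0,0.0004,0,0,0,0.01,0.074,0,0.0004,0,0,0]' 60
python3 - <<'E'
from h import *
m0=None
b=camera("wrist")[:,:,::-1];cv2.imwrite("pics/w7.png",b);o=observe();print(o["position"].round(4),o["ee_rot"].round(4),o["contact_force"].round(1))
s=camera("scene")[:,:,::-1];A=np.hstack([cv2.resize(b[30:250,200:360],(480,600)),cv2.resize(s[130:210,215:255],(300,600),interpolation=cv2.INTER_CUBIC)]);cv2.imwrite("pics/m7.png",A)
E
```

```text
clock: 6.13
position: [0.4993, 0.0488, 0.0915]
ee_rot: [0.0, 0.677, 0.736, -0.0]
contact_force: [0.5, -0.5, -1.1]
grip_width: 0.0175
gripper_force: 60.0
[0.4993 0.0485 0.0915] [ 1.000e-04  6.777e-01  7.354e-01 -0.000e+00] [-0.1 -0.1 -1.7]
```

View pics/m7.png

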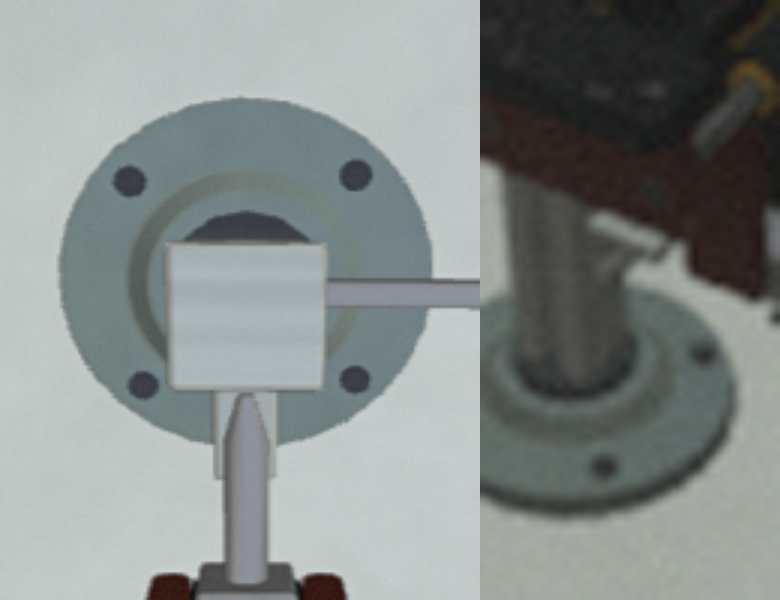

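The tip (crop (246,395)) sits centred before the post face, over the saddle. Push in slowly and watch the force.

Converted, 0.008 m / 0.5 = 0.016, 0.006 m / 0.5 = 0.012.

```bash
python3 -m crank '[0.01,0.004,0,0,0,0,0,0.01,0.008,0,0,0,0,0,0.01,0.012,0,0,0,0,0,0.01,0.016,0,0,0,0,0,0.01,0.016,0,0,0,0,0]'
python3 -m crank '[0.01,0.002,0,0,0,0,0,0.01,0.004,0,0,0,0,0,0.01,0.006,0,0,0,0,0,0.01,0.006,0,0,0,0,0]'
```

```text
clock: 6.65
position: [0.4986, 0.0569, 0.0915]
ee_rot: [-0.0, 0.678, 0.735, 0.0]
contact_force: [-0.5, -0.1, -0.8]
grip_width: 0.0176
gripper_force: 60.0
clock: 6.98
position: [0.4984, 0.0598, 0.0915]
ee_rot: [0.0, 0.678, 0.735, 0.0]
contact_force: [0.1, 0.5, -0.9]
grip_width: 0.0176
gripper_force: 60.0
```

Converted, 0.003 m / 0.5 = 0.006, 0.002 m / 0.5 = 0.004.

```bash
for i in 1 2; do python3 -m crank '[0.01,0.002,0,0,0,0,0,0.01,0.004,0,0,0,0,0,0.01,0.006,0,0,0,0,0,0.01,0.006,0,0,0,0,0]' | grep -E "posi|contact|width"; done
```

```text
position: [0.4982, 0.0628, 0.0915]
contact_force: [-0.0, 0.5, -1.7]
grip_width: 0.0179
position: [0.4979, 0.0658, 0.0915]
contact_force: [-0.2, -0.9, -0.1]
grip_width: 0.0179
```

Converted, 0.002 m / 0.5 = 0.004, 0.001 m / 0.5 = 0.002.

```bash
for i in 1 2 3; do python3 -m crank '[0.01,0.002,0,0,0,0,0,0.01,0.004,0,0,0,0,0,0.01,0.004,0,0,0,0,0]' | grep -E "posi|contact|width"; done
```

```text
position: [0.4978, 0.0677, 0.0915]
contact_force: [0.2, -1.5, 0.4]
grip_width: 0.0173
position: [0.4978, 0.0696, 0.0916]
contact_force: [-0.6, -1.2, 1.9]
grip_width: 0.0176
position: [0.4975, 0.0718, 0.0917]
contact_force: [-0.0, -0.8, 3.8]
grip_width: 0.0175
```

Converted, 0.002 m / 0.5 = 0.004, 0.001 m / 0.5 = 0.002.

```bash
for i in 1 2 3; do python3 -m crank '[0.01,0.002,0,0,0,0,0,0.01,0.004,0,0,0,0,0,0.01,0.004,0,0,0,0,0]' | grep -E "posi|contact|width"; done
```

```text
position: [0.4974, 0.0733, 0.0917]
contact_force: [-0.6, -4.2, 6.2]
grip_width: 0.0177
position: [0.4972, 0.0753, 0.0917]
contact_force: [-1.7, -4.5, 6.0]
grip_width: 0.0176
position: [0.4971, 0.0772, 0.0917]
contact_force: [-1.2, -4.8, 4.6]
grip_width: 0.0176
```

Careful with the scale: shifts go in shares of 0.5 m and turns go in shares of 45 degrees. That gives: 0.003 m / 0.5 = 0.006, 0.002 m / 0.5 = 0.004.

```bash
for i in 1 2 3; do python3 -m crank '[0.01,0.002,0,0,0,0,0,0.01,0.004,0,0,0,0,0,0.01,0.006,0,0,0,0,0,0.01,0.006,0,0,0,0,0]' | grep -E "posi|contact|width"; done
```

```text
position: [0.4968, 0.0802, 0.0917]
contact_force: [-0.4, -6.0, 5.0]
grip_width: 0.0176
position: [0.4966, 0.0832, 0.0918]
contact_force: [-1.0, -5.1, 5.5]
grip_width: 0.0176
position: [0.4963, 0.0862, 0.0918]
contact_force: [-1.2, -3.1, 5.0]
grip_width: 0.0175
```

Converted, 0.001 m / 0.5 = 0.002, 0.0005 m / 0.5 = 0.001.

```bash
for i in 1 2 3; do python3 -m crank '[0.01,0.001,0,0,0,0,0,0.01,0.002,0,0,0,0,0,0.01,0.002,0,0,0,0,0]' | grep -E "posi|contact|width"; done
```

```text
position: [0.4963, 0.087, 0.0918]
contact_force: [0.3, -6.7, 5.8]
grip_width: 0.0174
position: [0.4962, 0.088, 0.0918]
contact_force: [-0.5, -5.9, 6.0]
grip_width: 0.0176
position: [0.4962, 0.089, 0.0918]
contact_force: [-1.2, -6.2, 6.3]
grip_width: 0.0174
```

Converted, 0.001 m / 0.5 = 0.002, 0.0005 m / 0.5 = 0.001.

```bash
for i in 1 2 3; do python3 -m crank '[0.01,0.001,0,0,0,0,0,0.01,0.002,0,0,0,0,0,0.01,0.002,0,0,0,0,0]' | grep -E "posi|contact|width"; done
```

```text
position: [0.4961, 0.0895, 0.0918]
contact_force: [-0.0, -10.0, 6.7]
grip_width: 0.0175
position: [0.4962, 0.0896, 0.0918]
contact_force: [1.2, -16.0, 7.2]
grip_width: 0.0171
position: [0.4962, 0.0897, 0.0918]
contact_force: [2.0, -22.7, 6.4]
grip_width: 0.0174
```

Firm stop at 22.7 N with no further travel, so the head is home. Relax and look.

Converted, -0.0025 m / 0.5 = -0.005, -0.002 m / 0.5 = -0.004.

```bash
python3 -m crank '[0.01,-0.004,0,0,0,0,0,0.01,-0.005,0,0,0,0,0]' | grep -E "posi|contact|width"
python3 - <<'E'
from h import *
m=camera_model("wrist");b=camera("wrist")[:,:,::-1];cv2.imwrite("pics/w8.png",b);o=observe();print(o["position"].round(4),o["contact_force"].round(1),o["clock"])
t=camera("top")[:,:,::-1];cv2.imwrite("pics/m8.png",np.hstack([cv2.resize(b[20:320,190:370],(360,600)),cv2.resize(t[150:225,185:240],(440,600),interpolation=cv2.INTER_CUBIC)]))
for n,p in(("tip",[.4941-.002,.1134+.025,.095]),("post near",[.4951,.1015,.113])):print(n,proj(m,np.array(p)))
E
```

```text
position: [0.4961, 0.0894, 0.0918]
contact_force: [0.2, -3.3, 6.1]
grip_width: 0.0175
[0.4961 0.0895 0.0918] [-0.8 -6.4  5.6] 11.8667
tip [281.46826646 174.70207654]
post near [281.45469241 254.91934164]
```

View pics/m8.png

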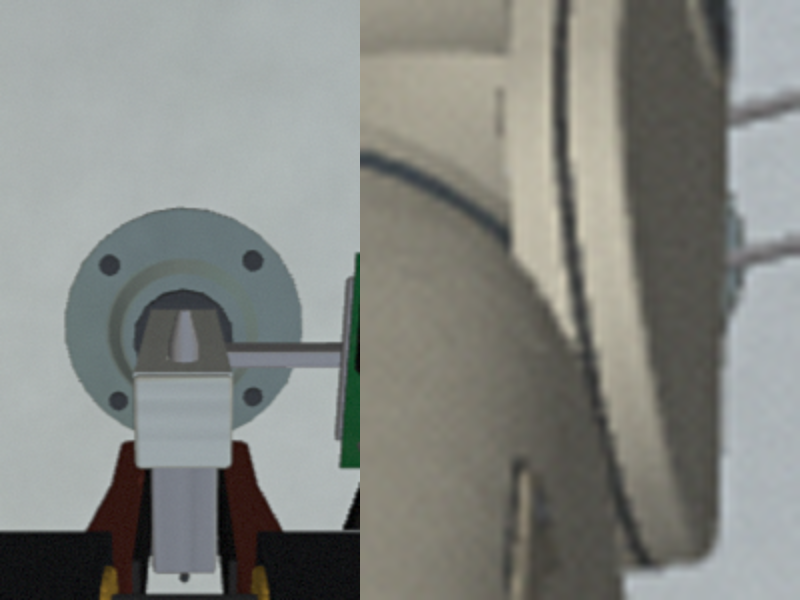

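Tip protrudes at wrist pixel (281.5,175), exactly where predicted for home. Release and rise.

Converted, -0.15 m / 0.5 = -0.3, -0.12 m / 0.5 = -0.24.

```bash
python3 -m crank '[0.042,0,0,0,0,0,0,0.042,0,0,0,0,0,0,0.042,0,0,0,0,0,0,0.042,0,0,0,0,0,0]'
python3 -m crank '[0.042,0,0,-0.03,0,0,0,0.042,0,0,-0.09,0,0,0,0.042,0,0,-0.16,0,0,0,0.042,0,0,-0.24,0,0,0,0.042,0,0,-0.3,0,0,0]'
python3 - <<'E'
from h import *
print(observe()["joints"].round(3))
E
python3 go.py 0.5022 0.0127 0.24 94.5
```

```text
clock: 12.25
position: [0.4958, 0.0903, 0.0913]
ee_rot: [-0.0, 0.678, 0.735, -0.0]
contact_force: [0.5, 0.6, -0.2]
grip_width: 0.0402
gripper_force: 0.0
clock: 12.67
position: [0.4962, 0.0903, 0.244]
ee_rot: [0.0, 0.678, 0.735, 0.001]
contact_force: [1.4, -0.5, 0.6]
grip_width: 0.0422
gripper_force: 0.0
[0.156 0.218 1.874 0.    1.049 0.075]
d [-0.0779 -0.0003  0.004 ] rv [ 1.4000e-03  9.0000e-04 -1.5682e+00] t 12.6667 F [ 1.4 -0.5  0.6]
```

Converted, -0.078 m / 0.5 = -0.156, -0.06 m / 0.5 = -0.12, -0.6 rad / 0.7854 = -0.7639.

```bash
python3 -m crank '[0.042,-0.04,0,-0.02,0,0,-0.1528,0.042,-0.08,0,-0.04,0,0,-0.3056,0.042,-0.12,0,-0.04,0,0,-0.4584,0.042,-0.156,0,-0.04,0,0,-0.6112,0.042,-0.156,0,-0.04,0,0,-0.7639]' | head -3
python3 -m crank '[0.042,0,0,0,0,0,-0.1528,0.042,0,0,0,0,0,-0.3056,0.042,0,0,0,0,0,-0.4584,0.042,0,0,0,0,0,-0.6112,0.042,0,0,0,0,0,-0.7639]'| head -3
python3 -m crank '[0.042,0,0,0,0,0,-0.1528,0.042,0,0,0,0,0,-0.3056,0.042,0,0,0,0,0,-0.4584,0.042,0,0,0,0,0,-0.4686,0.042,0,0,0,0,0,-0.4686]'
python3 go.py 0.5022 0.0127 0.26 94.5
python3 - <<'E'
from h import *
m=camera_model("wrist");b=camera("wrist")[:,:,::-1];cv2.imwrite("pics/w9.png",b);np.save("w9.npy",m,allow_pickle=True)
t=camera("top")[:,:,::-1];cv2.imwrite("pics/t9.png",t);print(observe()["joints"].round(3))
for n,p in(("bar",[.5022,.0127,.146]),("tip",[.4921,.138,.095])):print(n,proj(m,np.array(p)).round(1))
E
```

```text
clock: 13.08
position: [0.5024, 0.0102, 0.2617]
ee_rot: [0.0, 0.428, 0.904, -0.0]
clock: 13.5
position: [0.5021, 0.0125, 0.2613]
ee_rot: [-0.0, 0.141, 0.99, 0.0]
clock: 13.92
position: [0.5021, 0.0125, 0.2613]
ee_rot: [-0.0, -0.038, 0.999, 0.0]
contact_force: [-0.5, 0.1, 0.1]
grip_width: 0.042
gripper_force: 0.0
d [-0.0001  0.0002  0.0013] rv [ 0.0002 -0.0003 -0.0032] t 13.9167 F [-0.5  0.1  0.1]
[ 1.000e-03  1.940e-01  1.859e+00  0.000e+00  1.088e+00 -1.645e+00]
bar [281.5 203.1]
tip [397.1 189.8]
```

View pics/w9.png

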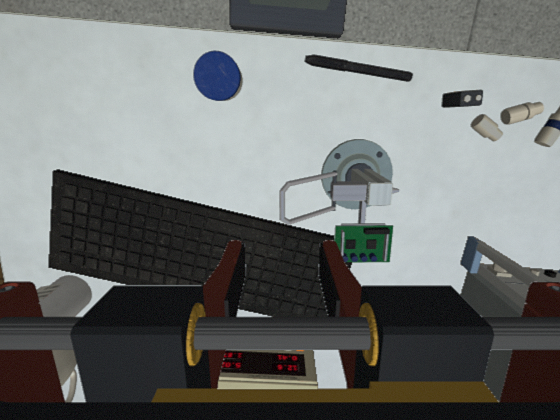

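The bar shows at (283,202) against a predicted (281.5,203), within 2 mm. The pin end shows at (397,190) as expected. Go down round the bar.

Converted, 0.121 m / 0.5 = 0.242, 0.115 m / 0.5 = 0.23.

```bash
python3 -m crank '[0.036,0,0.002,0.06,0,0,0,0.036,0,0.002,0.13,0,0,0,0.036,0,0.002,0.19,0,0,0,0.036,0,0.002,0.23,0,0,0,0.036,0,0.002,0.242,0,0,0]' 15
python3 -m crank '[0.036,0,0,0,0,0,0]'
python3 - <<'E'
from h import *
b=camera("wrist")[:,:,::-1];cv2.imwrite("pics/w10.png",cv2.resize(b[120:330,180:400],(628,600)))
s=np.sin;c=np.cos
for t in np.r_[0:2.11:.15,2.05,2.08,2.12]:
    f=t-.83;print("%.2f y %.1f z %.1f"%(t,76*(s(f)+s(.83)),-76*(c(f)-c(.83))))
E
```

```text
clock: 14.43
position: [0.5, 0.0133, 0.1374]
ee_rot: [-0.003, -0.038, 0.999, 0.0]
contact_force: [-0.0, 0.3, 0.5]
grip_width: 0.0361
gripper_force: 0.0
clock: 14.52
position: [0.5011, 0.0133, 0.1391]
ee_rot: [-0.002, -0.038, 0.999, 0.0]
contact_force: [-0.0, -0.5, 0.1]
grip_width: 0.036
gripper_force: 0.0
0.00 y 0.0 z -0.0
0.15 y 8.3 z -7.8
0.30 y 17.7 z -14.3
0.45 y 27.9 z -19.3
0.60 y 38.8 z -22.7
0.75 y 50.0 z -24.5
0.90 y 61.4 z -24.5
1.05 y 72.7 z -22.9
1.20 y 83.6 z -19.6
1.35 y 93.8 z -14.7
1.50 y 103.3 z -8.3
1.65 y 111.6 z -0.6
1.80 y 118.8 z 8.3
1.95 y 124.5 z 18.2
2.10 y 128.7 z 28.8
2.05 y 127.5 z 25.2
2.08 y 128.2 z 27.3
2.12 y 129.1 z 30.2
```

View pics/w10.png

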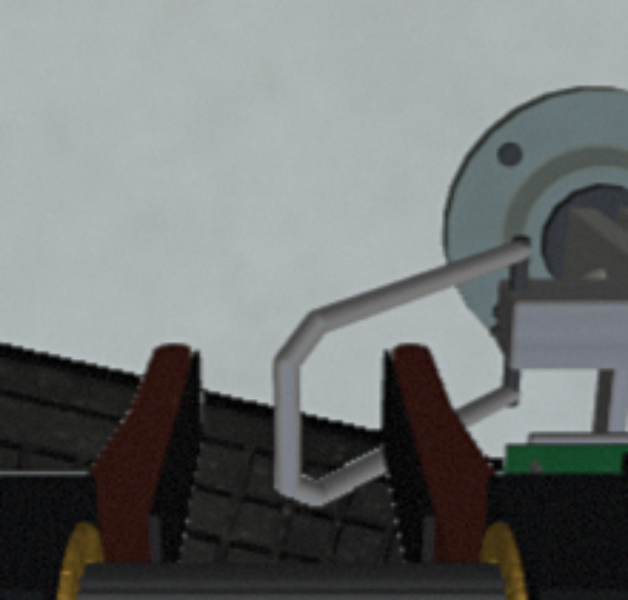

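The bar (crop (288,425)) lies midway between the pads (inner faces at crop u 200 and 385). Close on it.

```bash
python3 -m crank '[0.0,0,0,0,0,0,0,0.0,0,0,0,0,0,0,0.0,0,0,0,0,0,0,0.0,0,0,0,0,0,0,0.0,0,0,0,0,0,0]' 15
python3 -m crank '[0.0,0,0,0,0,0,0,0.0,0,0,0,0,0,0]'
```

```text
clock: 14.98
position: [0.5026, 0.0133, 0.1412]
ee_rot: [0.001, -0.039, 0.999, -0.0]
contact_force: [0.3, -2.3, 1.3]
grip_width: 0.0063
gripper_force: 1.7
clock: 15.15
position: [0.5026, 0.0127, 0.141]
ee_rot: [0.001, -0.039, 0.999, -0.001]
contact_force: [-0.5, -5.1, 3.5]
grip_width: 0.0043
gripper_force: 15.0
```

Converted, 0.05 m / 0.5 = 0.1, 0.0388 m / 0.5 = 0.0776.

```bash
python3 -m crank '[0,0,0.0166,-0.0156,0,0,0,0,0,0.0354,-0.0286,0,0,0,0,0,0.0558,-0.0386,0,0,0,0,0,0.0776,-0.0454,0,0,0,0,0,0.1,-0.049,0,0,0]'
python3 -m crank '[0,0,0,0,0,0,0]'|grep -E "pos|cont|grip"
```

```text
clock: 15.57
position: [0.4988, 0.0634, 0.1658]
ee_rot: [0.001, -0.039, 0.999, -0.0]
contact_force: [-0.8, -4.1, 3.7]
grip_width: 0.0044
gripper_force: 15.0
position: [0.4986, 0.0646, 0.1655]
contact_force: [0.1, -2.9, 3.7]
grip_width: 0.0047
gripper_force: 15.0
```

Converted, 0.0533 m / 0.5 = 0.1066, 0.0438 m / 0.5 = 0.0876.

```bash
python3 -m crank '[0,0,0.0228,0,0,0,0,0,0,0.0454,0.0032,0,0,0,0,0,0.0672,0.0098,0,0,0,0,0,0.0876,0.0196,0,0,0,0,0,0.1066,0.0324,0,0,0]'
python3 -m crank '[0,0,0,0,0,0,0]'|grep -E "pos|cont|grip"
```

```text
clock: 16.07
position: [0.4938, 0.1173, 0.1481]
ee_rot: [-0.0, -0.039, 0.999, 0.0]
contact_force: [0.6, -2.8, 1.6]
grip_width: 0.0046
gripper_force: 15.0
position: [0.4932, 0.1179, 0.1472]
contact_force: [0.6, -0.2, 2.1]
grip_width: 0.0042
gripper_force: 15.0
```

Converted, 0.0315 m / 0.5 = 0.063, 0.0083 m / 0.5 = 0.0166.

```bash
python3 -m crank '[0,0,0.0166,0.0154,0,0,0,0,0,0.031,0.0332,0,0,0,0,0,0.0424,0.053,0,0,0,0,0,0.047,0.063,0,0,0,0,0,0.047,0.063,0,0,0]'
python3 -m crank '[0,0,0,0,0,0,0]'|grep -E "pos|cont|grip"
```

```text
clock: 16.57
position: [0.4914, 0.1401, 0.1155]
ee_rot: [-0.001, -0.039, 0.999, -0.0]
contact_force: [2.2, -0.9, -0.7]
grip_width: 0.0043
gripper_force: 15.0
position: [0.4918, 0.1397, 0.1165]
contact_force: [-0.9, -1.9, -0.7]
grip_width: 0.0039
gripper_force: 15.0
```

Converted, 0.003 m / 0.5 = 0.006, 0.0015 m / 0.5 = 0.003.

```bash
python3 -m crank '[0,0,0.001,0.003,0,0,0,0,0,0.0016,0.006,0,0,0,0,0,0.0016,0.006,0,0,0]'|grep -E "pos|cont|grip"
python3 -m crank '[0.018,0,0,0,0,0,0,0.018,0,0,0,0,0,0,0.018,0,0,0,0,0,0]'
python3 -m crank '[0.018,0,0,-0.04,0,0,0,0.018,0,0,-0.12,0,0,0,0.018,0,0,-0.2,0,0,0,0.018,0,0,-0.22,0,0,0,0.018,0,0,-0.22,0,0,0]'
python3 - <<'E'
from h import *
m=camera_model("wrist");b=camera("wrist")[:,:,::-1];t=camera("top")[:,:,::-1]
u=proj(m,np.array([.4916,.1443,.095]));print(u,observe()["clock"])
x,y=u.astype(int);x=min(max(x,110),449);y=min(max(y,110),309)
cv2.imwrite("pics/w11.png",cv2.resize(b[y-110:y+110,x-110:x+110],(600,600)))
E
```

```text
position: [0.4919, 0.1405, 0.1142]
contact_force: [-0.2, -1.2, -0.4]
grip_width: 0.0044
gripper_force: 15.0
clock: 17.15
position: [0.4926, 0.1406, 0.1146]
ee_rot: [0.0, -0.039, 0.999, 0.0]
contact_force: [-1.0, -0.0, 0.1]
grip_width: 0.0174
gripper_force: 0.0
clock: 17.57
position: [0.4946, 0.1411, 0.2279]
ee_rot: [0.004, -0.039, 0.999, 0.001]
contact_force: [0.4, 0.5, -0.9]
grip_width: 0.0181
gripper_force: 0.0
[284.61037406 194.43007372] 17.6667
```

View pics/w11.png

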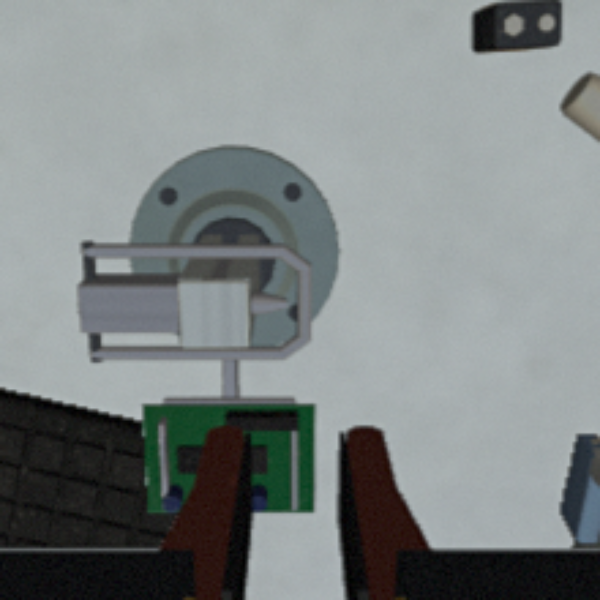

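The ring lies level round the post. Its bar is at about (286,196), against (284.6,194.4) predicted for shut. The pin's tip is inside it, the head is against the post, and the gripper is clear. Hand in.

```bash
python3 -c "
from cell import *
print(observe()['clock'],job_done())"
```

```text
the job is handed in; nothing more can be done
17.6667 None
```

The linch pin is fully home (highest push reading about 23 N), its ring has snapped shut over the pin's end, and I handed the job in at 17.7 s with the gripper clear; the jar, battery and marker were never touched.

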